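# Open the tall specimen case by its paddle latch

### The job

Open the taller of the two grey specimen cases: lift the steel paddle handle on its lid to withdraw the pawl inside, then swing the lid up until it stands nearly upright and let go of it. Leave the lower case shut.

Things in the scene. Friction and masses are not known exactly. Their poses are not given: they have to be found in the camera images.
- tall_case: Taller grey plastic case, 150 mm deep, 180 wide, 120 high with lid; heavy, cannot be shifted. Origin: middle of its underside, on the table; x to the rear (hinge side), y along the hinge, z up; front face at x = -75 mm. A lower case, 70 mm high, else alike, stands beside it; which is left or right varies. Inside, a pawl holds the lid shut until the paddle is lifted 0.31 rad.
- tall_lid: Its lid, 156 x 186 x 20 mm. Origin on the hinge line: middle of its rear lower edge, 100 mm above the table. Shut, its axes are the case's: front edge at x = -153, top at z = 20 mm. It turns about y, front edge up and rearward, from 0 (flat) to 1.75 rad (just past upright). Stiff hinge: it stays at any angle it is left at; raising it takes 5 to 6 N at the paddle's bar.
- tall_grip (a point): Middle of the paddle's steel grip bar: 50 mm long along its y (parallel to the hinge), 16 mm thick, flat ends. Shut, it is at (-185, 0, 28) mm in the lid's axes: 35 mm before the front face, 128 mm up, open space below. A blade 40 mm wide, 6 thick, joins it to its pivot at (-110, 0, 28), 75 mm behind. Hold it by both ends, so that it can turn between the fingers, or lift it from below.
- tall_paddle (a joint): Angle of the tall case's paddle against its lid, rad: 0 lying flat, growing as the bar is lifted, stop at 0.65. A light spring returns it (under 3 N at the bar). The pawl is clear from about 0.31 rad on; the lid can then rise.
- low_lid (a joint): Angle of the lower case's lid (that case is 150 x 180 mm, 70 mm high, with an identical paddle), rad: 0 shut. To be left shut.

How it is judged (in metres and radians):
On the way, in this order (a step that is already met when the one before it is completed fails the run):
1. the paddle of the taller case is lifted, withdrawing its pawl, with the lid still down (value of joint tall_paddle above 0.3 rad and angle between tall_lid's own z axis and vertical below 0.5 rad), for 0.1 s.
2. its lid is swung up past 60 degrees (angle between tall_lid's own z axis and vertical above 1.05 rad), for 0.2 s.
At the end, for the whole second after the job is handed in: the taller case's lid stands open by more than 60 degrees (1.05 rad) and at rest; the lower case's lid is shut (under 0.1 rad) (angle between tall_lid's own z axis and vertical above 1.05 rad and angular speed of tall_lid below 0.1 rad/s and value of joint low_lid below 0.1 rad); the robot touches nothing.
It fails at once if the lower case is opened (its lid raised by more than 0.1 rad) (value of joint low_lid above 0.1 rad).
It also fails if it takes over 35 s, if anything falls off the work surface, if the arm or the gripper's body presses on something with over 40 N, if the wrist force passes 120 N, or if a joint passes its speed limit or range.

### The arm

A 6-joint arm with a two-finger parallel gripper is mounted at the origin on the work surface. World frame = base frame: x ahead of the robot, y to its left, z up, the work surface at z = 0. Lengths are in m, angles in degrees, forces in N, time in s.
With the tool pointing down it reaches from about 0.4 to 0.825 m from the base axis. Payload 7 kg.
Tool frame: the origin (TCP) lies at the very end of the fingers, on their centre line; the grasp point (between the pads) lies 19 mm behind it (grasp_offset is the x of the grasp point in the tool frame, in m); x points along the fingers, y is the direction in which the jaws open and shut, and the axes are right-handed (so a half turn about x gives the same grasp; the last joint's range is limited). The gripper opens to 88 mm and grips with 3 to 60 N. Pads are 19 mm wide; open, the fingers measure 130 mm over their backs; the gripper's body (78 mm by 193 mm) begins 47 mm behind the grasp point.
Start: joints at [84.116, 20.546, 0.682, 0, -70.136, -16.507], TCP at [0.257, 0.624, 0.227] pointing down, gripper open.
Joint ranges: [-176.03, 176.03], [-82.01, 121.73], [-58.28, 71.71], [-173.87, 95.51], [-174.79, -0.11], [-173.66, 173.66]. Speed limits (degrees/s): [136.94, 136.94, 172.46, 180, 180, 180].

### API

Orientations are given as [roll, pitch, yaw] about the fixed x, y, z axes, in that order (R = Rz(yaw) Ry(pitch) Rx(roll)).
In Python, from plant import get_obs, snapshot, close_job, grasp_offset gives the robot as it stands.
- The arm moves only by the tool carry_out, never from a script. Its argument "series" is a list that holds one entry, the list of rows, each a list of 6 numbers: the shift along the tool's x, y, z in mm, then the turn, a rotation vector about the tool's x, y, z in degrees. A call has 1 to 10 rows; each row is the pose to reach, as a shift and turn from the pose commanded when the call began, along the tool's axes at that moment; what a row does not reach only later rows make up. A row lasts 1/8 s, in which the tool goes at most 62.5 mm and 10.7 degrees, less where a joint would pass 70% of its speed; a pose out of reach is approached as far as the arm can. A call with a gripper value outside its range is refused whole. "hand" is the gripper's target within -1 to 1 (shut at 1, half-way at 0, fully open at -1), set as the call begins (left out, the last holds). The fingers move at their own pace and stop on an object; the grip force is fixed at half the most. Time passes only in rows, so rows that repeat a pose let the fingers close. It gives the time, the measured TCP pose, the force and the opening at its end, in the units of the state.
- get_obs(): the state, without advancing time (a new reading comes with each control period).
- snapshot(name): name is "side" or "top" or "wrist"; returns a dict with "color" (400x640x3 uint8, red, green, blue), "fx", "fy", "cx", "cy" (pixels), "dist_coeffs" ([k1, k2, p1, p2, k3] as OpenCV has them; the pictures are not rectified), "eye" and "attitude" of the camera in the world. Camera axes: x right, y down, z forward; pixel columns grow to the right and rows downward; lengths in m; the calibration is good to about 2 mm. A picture is of the moment at which its call begins. There is no depth.
- close_job(): hands the job in, once; it reports no verdict.
The state is a dict: "clock": time; "joint_pos": joint angles; "qvel": joint speeds; "tau": joint torques, N m; "tool_pos": TCP position; "orientation": TCP orientation; "force": force on the tool from outside, world axes, zero at the start; "moment": the same for the moment, N m; "opening": finger opening in m.
Only numpy, scipy, OpenCV 4.12 (cv2) and the standard library are available. Lean on these libraries where they do the work, as an engineer would, in place of code of your own. Each camera call takes 0.05 s, during which the arm holds its last target.

## Working session

There is one attempt and no reset: what is moved stays moved. The work goes in short steps, Python scripts to look and compute and a tool call to move; the robot and the scene stay as the last step left them, time stands still between calls to the robot, and variables do not carry over. Pictures are saved under pics/ and viewed, and the job is handed in when it is done.

Besides the shell and the picture viewer there is one more tool, called after "Emit:" by a JSON object that holds its "api" and its "payload", one argument or row to a line. carry_out: Moves the arm, as the interface text tells. Its arguments: {"type":"object","properties":{"series":{"type":"array","items":{"type":"array","items":{"type":"array","items":{"type":"number"}}}},"hand":{"type":"number"}},"required":["series"]}

```bash
mkdir -p pics; ls
python3 - <<'E'
from plant import *
import cv2
print(get_obs(),grasp_offset)
for n in ["side","top","wrist"]:
    s=snapshot(n); cv2.imwrite(f"pics/{n}0.png",s["color"][:,:,::-1])
    print(n,{k:v for k,v in s.items() if k!="color"})
E
```

```text
pics
{'clock': 0.0, 'joint_pos': array([ 8.41176534e+01,  2.05926289e+01,  6.33543566e-01, -1.82647127e-02,
       -7.01384152e+01, -1.65092491e+01]), 'qvel': array([-0.01739334,  0.00892736,  0.09659043, -0.0538765 ,  0.06028699,
        0.01104074]), 'tau': array([ 1.28761814e-03, -5.82714915e+01,  2.93049502e+01,  6.99714258e+00,
        6.76459749e-03, -1.57782697e-04]), 'tool_pos': array([0.2569536 , 0.62363555, 0.22561333]), 'orientation': array([  96.52318877,   89.90099866, -105.87462688]), 'force': array([-0.63347888, -0.6445723 ,  0.57886948]), 'moment': array([ 0.00646645,  0.00314792, -0.03292024]), 'opening': 0.08726199521692386} -0.0188
side {'fx': 392.7083066650353, 'fy': 392.7083066650353, 'cx': 314.85848275159293, 'cy': 200.2914671557267, 'dist_coeffs': array([-0.01779073,  0.        ,  0.        ,  0.        ,  0.        ]), 'eye': array([ 0.40538828, -0.51686094,  0.60222044]), 'attitude': array([-135.11714585,   -0.79335468,  -14.99002737])}
top {'fx': 365.1934762781384, 'fy': 365.1934762781384, 'cx': 321.4858773770893, 'cy': 199.57752584691937, 'dist_coeffs': array([-0.02238611,  0.        ,  0.        ,  0.        ,  0.        ]), 'eye': array([ 0.43334233, -0.01160989,  0.74328281]), 'attitude': array([-171.0726465 ,    1.60493634,  -89.78257278])}
wrist {'fx': 343.01256967303306, 'fy': 343.01256967303306, 'cx': 318.4107830974234, 'cy': 199.62486627153962, 'dist_coeffs': array([0.00773663, 0.        , 0.        , 0.        , 0.        ]), 'eye': array([0.32979367, 0.59319847, 0.38347945]), 'attitude': array([ 1.62986067e+02, -7.30933136e-02, -1.12449869e+02])}
```

View pics/side0.png

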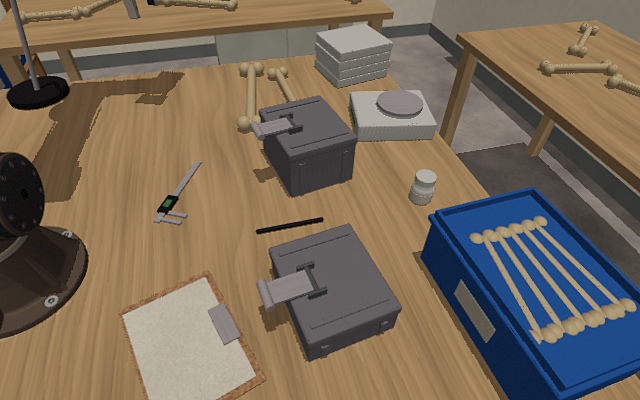

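View pics/top0.png

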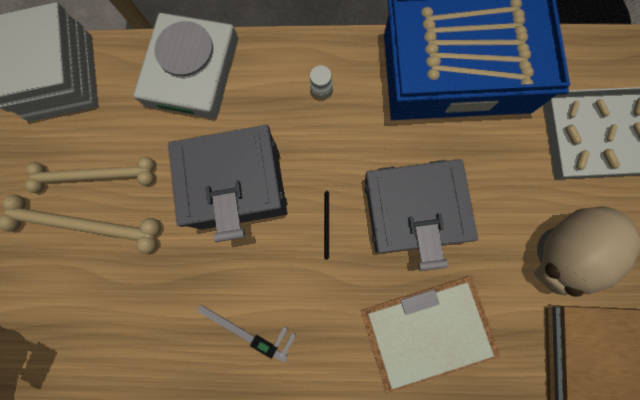

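View pics/wrist0.png

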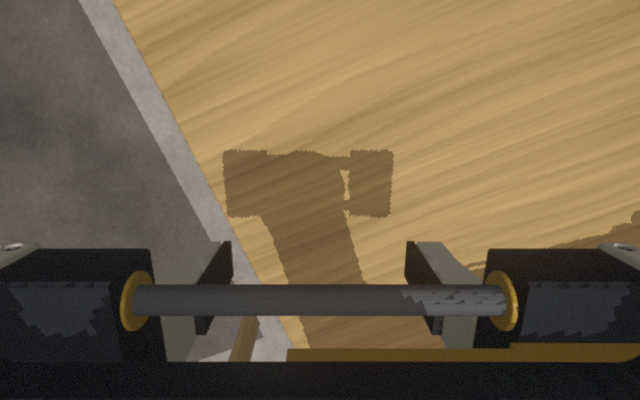

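The left case (top view near (228,180), side view near (305,145)) shows the taller walls. I'll zoom in on its bar in both views.

```bash
cat > h.py <<'E'
import numpy as np, cv2
from scipy.spatial.transform import Rotation as R
from plant import *
def ray(s,uv):
    K=np.array([[s["fx"],0,s["cx"]],[0,s["fy"],s["cy"]],[0,0,1]])
    p=cv2.undistortPoints(np.array([[uv]],float),K,np.array(s["dist_coeffs"]))[0,0]
    d=R.from_euler("xyz",s["attitude"],degrees=True).as_matrix()@np.array([p[0],p[1],1])
    return np.array(s["eye"]),d/np.linalg.norm(d)
def plane(s,uv,z):
    o,d=ray(s,uv); return o+d*(z-o[2])/d[2]
def tri(s1,u1,s2,u2):
    a,d=ray(s1,u1); b,e=ray(s2,u2)
    t=np.linalg.lstsq(np.c_[d,-e],b-a,rcond=None)[0]
    p,q=a+t[0]*d,b+t[1]*e
    return (p+q)/2,np.linalg.norm(p-q)
def crop(im,x,y,w,h,k,f):
    cv2.imwrite(f,cv2.resize(im[y:y+h,x:x+w,::-1],None,fx=k,fy=k,interpolation=cv2.INTER_CUBIC))
E
python3 - <<'E'
from h import *
t=cv2.imread("pics/top0.png")[:,:,::-1]; s=cv2.imread("pics/side0.png")[:,:,::-1]
a=cv2.resize(t[120:250,160:300],None,fx=4,fy=4,interpolation=cv2.INTER_CUBIC);cv2.imwrite("pics/tc.png",a[:,:,::-1])
a=cv2.resize(s[85:205,235:365],None,fx=4,fy=4,interpolation=cv2.INTER_CUBIC);cv2.imwrite("pics/sc.png",a[:,:,::-1])
E
```

```text
(no output)
```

View pics/tc.png

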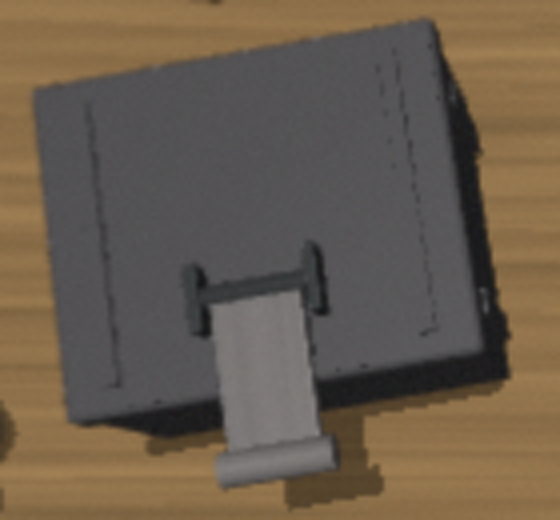

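View pics/sc.png

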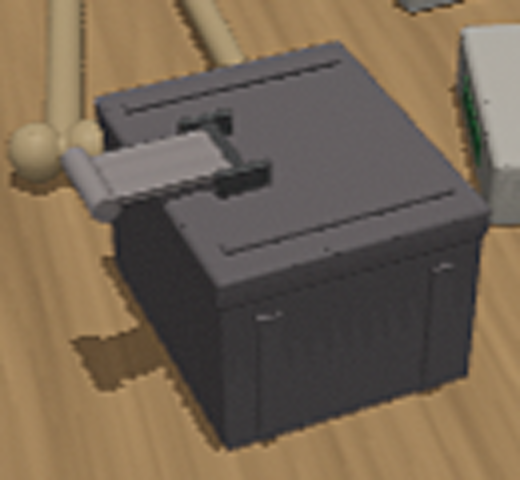

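Run:
```python
from h import *
T=snapshot("top");S=snapshot("side")
t=lambda x,y:((x+.5)/4-.5+160,(y+.5)/4-.5+120); s=lambda x,y:((x+.5)/4-.5+235,(y+.5)/4-.5+85)
P={"barL":((221,470),(72,157)),"barR":((334,452),(104,208)),
"RL":((35,90),(340,43)),"RR":((433,20),(488,215)),"FR":((482,345),(220,288)),"FL":((72,422),(97,97))}
Q={}
for k,(a,b) in P.items():
    p,e=tri(T,t(*a),S,s(*b)); Q[k]=p; print(k,p.round(4),"gap",round(e,4))
z=.12
print("sizes",[np.linalg.norm(Q[a]-Q[b]).round(4) for a,b in [("RL","RR"),("FL","FR"),("RL","FL"),("RR","FR"),("barL","barR")]])
c={k:plane(T,t(*P[k][0]),.12) for k in ["RL","RR","FR","FL"]}
f=(c["RL"]+c["RR"]-c["FL"]-c["FR"])/2; print("fwd yaw top",np.degrees(np.arctan2(f[1],f[0])),np.linalg.norm(f))
w=(c["RL"]+c["FL"]-c["RR"]-c["FR"])/2; print("y axis yaw",np.degrees(np.arctan2(-w[0],w[1])),np.linalg.norm(w))
cs={k:plane(S,s(*P[k][1]),.12) for k in c}
print("centre top",np.mean(list(c.values()),0),"side",np.mean(list(cs.values()),0))
bl,br=plane(T,t(*P["barL"][0]),.128),plane(T,t(*P["barR"][0]),.128)
b=(bl+br)/2;d=bl-br;print("bar on z=.128",b,np.linalg.norm(d),np.degrees(np.arctan2(-d[0],d[1])))
print("bar mid tri",(Q["barL"]+Q["barR"])/2)
rc=(c["RL"]+c["RR"])/2; print("rear mid",rc, "bar dist rear",np.linalg.norm((rc-b)[:2]))
o=get_obs();print(R.from_euler("xyz",o["orientation"],degrees=True).as_matrix().round(3),np.array(o["tool_pos"]))
```

```text
barL [0.4653 0.1859 0.1305] gap 0.0003
barR [0.4737 0.1381 0.1299] gap 0.0009
RL [0.6375 0.2834 0.1184] gap 0.0016
RR [0.6689 0.1039 0.1157] gap 0.0006
FR [0.5206 0.0784 0.1159] gap 0.0004
FL [0.4876 0.2552 0.1211] gap 0.0024
sizes [np.float64(0.1823), np.float64(0.18), np.float64(0.1526), np.float64(0.1504), np.float64(0.0485)]
fwd yaw top 9.985607462335722 0.1508017461123786
y axis yaw 10.314542437544324 0.18174520390080437
centre top [0.57763195 0.17982206 0.12      ] side [0.5780752  0.17742482 0.12      ]
bar on z=.128 [0.46948034 0.16264772 0.128     ] 0.0486952956052503 9.1765924853065
bar mid tri [0.46949335 0.16200914 0.13018066]
rear mid [0.6518906  0.19289663 0.12      ] bar dist rear 0.18490132632953327
[[-0.    -0.381 -0.925]
 [-0.001 -0.925  0.381]
 [-1.     0.001 -0.   ]] [0.25707985 0.62391151 0.22612725]
```

Measured bar centre is (0.4695, 0.162, 0.130) with yaw about 10°, span 48.5 mm. The lid measures 150–152 x 181 mm at height 0.116–0.121. All of this matches the tall case (which is on the left, +y). Next I work out the move to above the bar.

```bash
cat >> h.py <<'E'
def delta(goal,yaw_y,pos=None):
    "row (tool mm, deg) for TCP goal, tool down, tool y = -caseY at yaw; from current measured pose"
    o=get_obs();M=R.from_euler("xyz",o["orientation"],degrees=True)
    a=np.radians(yaw_y); X=np.array([np.cos(a),np.sin(a),0]);Y=np.array([-np.sin(a),np.cos(a),0])
    x=np.array([0,0,-1.]);y=-Y;G=R.from_matrix(np.c_[x,y,np.cross(x,y)])
    return M.inv().apply(np.array(goal)-np.array(o["tool_pos"]))*1000,(M.inv()*G).as_rotvec(degrees=True)
E
python3 - <<'E'
from h import *
print(delta([.4695,.1623,.20],10))
E
```

```text
(array([  26.42334409,  345.8584061 , -372.25515878]), array([-3.23932618e+01,  5.92703353e-03, -4.29836385e-02]))
```

Emit:
{"api": "carry_out", "payload": {
  "series": [
    [[0, 18, -19, -2, 0, 0], [2, 53, -57, -6, 0, 0], [6, 100, -108, -10, 0, 0], [10, 148, -159, -14, 0, 0], [14, 196, -211, -18, 0, 0], [18, 243, -262, -22, 0, 0], [21, 285, -307, -26, 0, 0], [24, 319, -343, -29, 0, 0], [26, 339, -365, -31, 0, 0], [26, 346, -372, -32.4, 0, 0]]
  ],
  "hand": -1
}}

```text
clock: 1.5
tool_pos: [0.4698, 0.1599, 0.2004]
orientation: [33.1, 90.0, -137.0]
force: [-0.9, -0.1, -0.4]
opening: 0.088
```

Run:
```python
from h import *
s=snapshot("wrist");cv2.imwrite("pics/w1.png",s["color"][:,:,::-1])
o=get_obs();print(o["clock"],o["tool_pos"],o["orientation"],o["qvel"].round(2),o["joint_pos"].round(1))
print(delta([.4695,.1623,.11],10))
```

```text
1.55 [0.46979501 0.16011748 0.20049414] [  45.84311951   89.9772399  -124.18449599] [ 2.54  0.01  0.22 -0.15  0.1  -4.64] [ 41.6   4.7 -23.6   0.  -61.7  58.4]
(array([90.49348193, -2.22642319, -0.11244721]), array([-0.0276155 ,  0.0158592 , -0.01632507]))
```

View pics/w1.png

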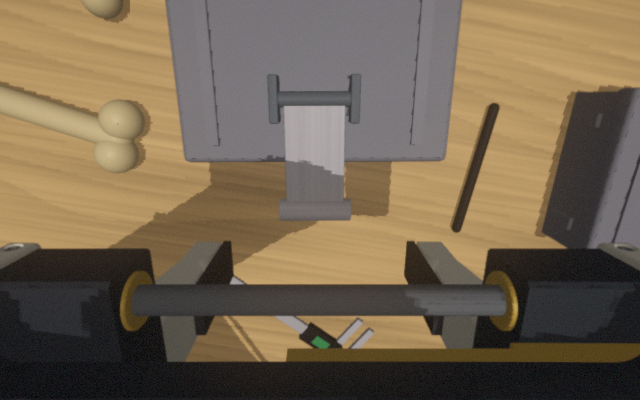

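The wrist view shows the bar level in the image, ends at (280,210) and (350,209), centred between the fingers. I'll cross-check it by triangulating against the top view.

Run:
```python
from h import *
w=snapshot("wrist");im=w["color"][185:235,260:370]
cv2.imwrite("pics/w1c.png",cv2.resize(im[:,:,::-1],None,fx=7,fy=7,interpolation=cv2.INTER_CUBIC))
T=snapshot("top");t=lambda x,y:((x+.5)/4-.5+160,(y+.5)/4-.5+120)
for a,b in [((221,470),(279.5,210.5)),((334,452),(350,209.5))]:
    print(tri(T,t(*a),w,b),plane(w,b,.128))
print(delta([.4695,.1623,.11],10))
```

```text
(array([0.46545623, 0.18681152, 0.12828531]), np.float64(0.0004918826100105852)) [0.46520442 0.18703281 0.128     ]
(array([0.47386025, 0.13829899, 0.12738936]), np.float64(0.0012897783205450366)) [0.47454046 0.13796238 0.128     ]
(array([90.59649861, -0.29114267, -0.13634876]), array([-0.10030317, -0.00406387,  0.00564995]))
```

View pics/w1c.png

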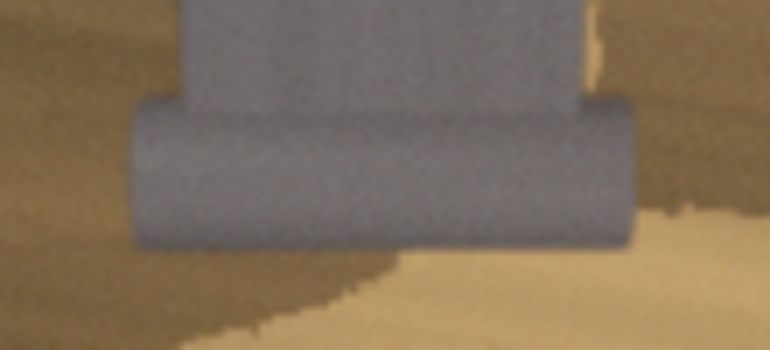

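Wrist and top views agree: bar centre (0.4697, 0.1625, 0.128). Descending 91 mm puts the grasp point at bar height; then I close.

Emit:
{"api": "carry_out", "payload": {
  "series": [
    [[20, 0, 0, 0, 0, 0], [55, 0, 0, 0, 0, 0], [80, 0, 0, 0, 0, 0], [91, 0, 0, 0, 0, 0], [91, 0, 0, 0, 0, 0], [91, 0, 0, 0, 0, 0]]
  ]
}}

```text
clock: 2.4
tool_pos: [0.4699, 0.1632, 0.1106]
orientation: [-158.6, 89.9, 31.5]
force: [0.3, -0.1, 0.8]
opening: 0.0874
```

Emit:
{"api": "carry_out", "payload": {
  "series": [
    [[0, 0, 0, 0, 0, 0], [0, 0, 0, 0, 0, 0], [0, 0, 0, 0, 0, 0], [0, 0, 0, 0, 0, 0], [0, 0, 0, 0, 0, 0], [0, 0, 0, 0, 0, 0], [0, 0, 0, 0, 0, 0], [0, 0, 0, 0, 0, 0]]
  ],
  "hand": 1
}}

```text
clock: 3.4
tool_pos: [0.4692, 0.1626, 0.1095]
orientation: [-88.9, 90.0, 101.1]
force: [-2.1, 2.3, 1.1]
opening: 0.0493
```

Run:
```python
from h import *
s=snapshot("wrist");cv2.imwrite("pics/w2.png",s["color"][:,:,::-1])
o=get_obs();print(o["clock"],o["tool_pos"],o["opening"],o["force"],o["moment"])
M=R.from_euler("xyz",o["orientation"],degrees=True)
# path: bar in hinge frame, tool down; print rows relative to now for lid th, paddle p
a=np.radians(10);X=np.array([np.cos(a),np.sin(a),0]);Z=np.array([0,0,1.])
def bar(th,p):
    x,z=-110-75*np.cos(p),28+75*np.sin(p)
    return (x*np.cos(th)+z*np.sin(th))*X+(-x*np.sin(th)+z*np.cos(th))*Z
b0=bar(0,0)
for th,p in [(0,.15),(0,.3),(0,.4),(0,.45)]+[(t,.45) for t in np.arange(.1,1.46,.1)]:
    print(round(th,2),p,M.inv().apply(bar(th,p)-b0).round(1))
```

```text
3.45 [0.4692661  0.16261974 0.10956395] 0.04983965323987111 [-1.72097975  3.01457368  0.51603684] [ 0.88819722  0.7376206  -0.08606012]
0 0.15 [-11.2  -0.   -0.8]
0 0.3 [-22.2  -0.   -3.4]
0 0.4 [-29.2  -0.   -5.9]
0 0.45 [-32.6  -0.   -7.5]
0.1 0.45 [-50.   -0.  -14.4]
0.2 0.45 [-66.7  -0.  -23.1]
0.3 0.45 [-82.4  -0.  -33.3]
0.4 0.45 [-97.   -0.  -45.1]
0.5 0.45 [-110.3   -0.   -58.3]
0.6 0.45 [-122.3   -0.   -72.7]
0.7 0.45 [-132.7   -0.   -88.3]
0.8 0.45 [-141.6   -0.  -104.8]
0.9 0.45 [-148.7   -0.  -122.1]
1.0 0.45 [-154.1   -0.  -140.1]
1.1 0.45 [-157.7   -0.  -158.5]
1.2 0.45 [-159.4   -0.  -177.2]
1.3 0.45 [-159.3   -0.  -195.9]
1.4 0.45 [-157.2   -0.  -214.6]
```

View pics/w2.png

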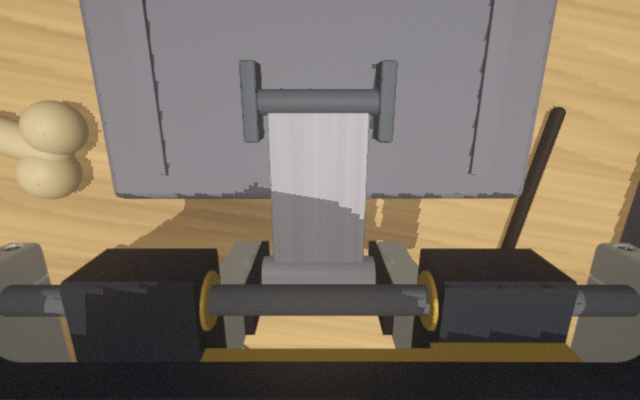

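The jaws hold the bar by both ends: opening is 49.8 mm, bar between the pads at about (265–373, 270). Next I lift the paddle to about 0.45 rad.

Emit:
{"api": "carry_out", "payload": {
  "series": [
    [[-6, 0, -0.2, 0, 0, 0], [-11, 0, -0.8, 0, 0, 0], [-17, 0, -2, 0, 0, 0], [-22, 0, -3.4, 0, 0, 0], [-27, 0, -5, 0, 0, 0], [-30, 0, -6.3, 0, 0, 0], [-32.6, 0, -7.5, 0, 0, 0], [-32.6, 0, -7.5, 0, 0, 0], [-32.6, 0, -7.5, 0, 0, 0], [-32.6, 0, -7.5, 0, 0, 0]]
  ]
}}

```text
clock: 4.7
tool_pos: [0.4764, 0.1638, 0.1422]
orientation: [-16.0, 90.0, 174.0]
force: [-2.8, 4.3, -4.3]
opening: 0.0493
```

Run:
```python
from h import *
s=snapshot("side");crop(s["color"],200,40,200,160,4,"pics/s3.png")
o=get_obs();print(o["clock"],o["tool_pos"],o["opening"],o["force"],o["moment"])
```

```text
4.75 [0.47640242 0.16376483 0.14215186] 0.04967617605074979 [-2.2642194   5.0629055  -3.78836133] [1.74090877 0.9842939  0.01009227]
```

View pics/s3.png

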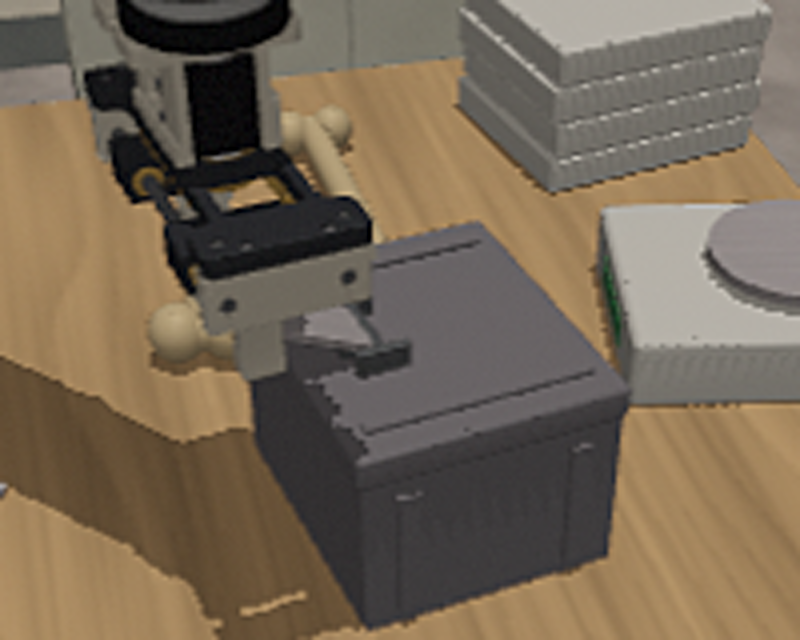

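The blade is tilted up at about (340,325) with the lid still flat, so the pawl should be withdrawn. Next I swing the lid along the arc, first to 0.5 rad.

Emit:
{"api": "carry_out", "payload": {
  "series": [
    [[-8.5, 0, -3.2, 0, 0, 0], [-17.4, 0, -6.9, 0, 0, 0], [-26, 0, -11, 0, 0, 0], [-34.1, 0, -15.6, 0, 0, 0], [-42.2, 0, -20.5, 0, 0, 0], [-49.8, 0, -25.8, 0, 0, 0], [-57.3, 0, -31.5, 0, 0, 0], [-64.4, 0, -37.6, 0, 0, 0], [-71.3, 0, -44, 0, 0, 0], [-77.7, 0, -50.8, 0, 0, 0]]
  ]
}}

```text
clock: 6.0
tool_pos: [0.5255, 0.1724, 0.219]
orientation: [0.1, 89.8, -169.9]
force: [-4.2, 5.6, -5.4]
opening: 0.0495
```

Run:
```python
from h import *
s=snapshot("side");crop(s["color"],200,40,200,160,4,"pics/s4.png")
o=get_obs();print(o["clock"],o["tool_pos"],o["opening"],o["force"],o["moment"])
```

```text
6.05 [0.5264448  0.1726194  0.21993885] 0.04952467524491709 [-3.60638713  4.75481882 -2.5626102 ] [ 1.52788747  1.64963778 -0.04376284]
```

View pics/s4.png

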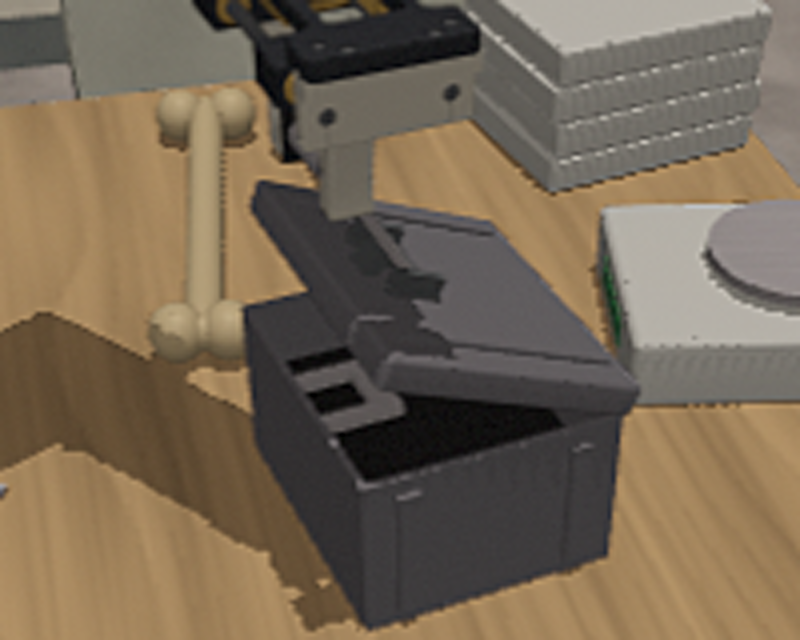

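The lid is open about 0.5 rad with its underside visible, forces about 6 N. I continue to about 1.35 rad.

Emit:
{"api": "carry_out", "payload": {
  "series": [
    [[-6.2, 0, -7, 0, 0, 0], [-12, 0, -14.4, 0, 0, 0], [-17.4, 0, -22, 0, 0, 0], [-22.4, 0, -30, 0, 0, 0], [-27, 0, -38, 0, 0, 0], [-31.3, 0, -46.5, 0, 0, 0], [-35, 0, -55, 0, 0, 0], [-38.4, 0, -63.8, 0, 0, 0], [-41.3, 0, -72.7, 0, 0, 0], [-43.8, 0, -81.8, 0, 0, 0]]
  ]
}}

```text
clock: 7.3
tool_pos: [0.6061, 0.1867, 0.2642]
orientation: [-1.2, 89.9, -171.2]
force: [-7.9, 4.3, 2.7]
opening: 0.0495
```

Emit:
{"api": "carry_out", "payload": {
  "series": [
    [[-1.9, 0, -9.1, 0, 0, 0], [-3.6, 0, -18.4, 0, 0, 0], [-4.6, 0, -27.7, 0, 0, 0], [-5.3, 0, -37.1, 0, 0, 0], [-5.4, 0, -46.5, 0, 0, 0], [-5.2, 0, -55.8, 0, 0, 0], [-4.4, 0, -65, 0, 0, 0], [-4.4, 0, -65, 0, 0, 0], [-4.4, 0, -65, 0, 0, 0], [-4.4, 0, -65, 0, 0, 0]]
  ]
}}

```text
clock: 8.55
tool_pos: [0.6715, 0.1983, 0.2698]
orientation: [-172.8, 89.9, 17.3]
force: [-3.3, 4.6, 5.0]
opening: 0.0497
```

Run:
```python
from h import *
s=snapshot("side");crop(s["color"],200,0,200,150,4,"pics/s5.png")
s=snapshot("top");cv2.imwrite("pics/t5.png",s["color"][:,:,::-1])
o=get_obs();print(o["clock"],o["tool_pos"],o["opening"],o["force"],o["moment"])
```

```text
8.65 [0.67149874 0.19833784 0.26976489] 0.049695371734322716 [-2.50088643  4.47799549  4.2142489 ] [1.54670842 1.06419783 0.03745532]
```

View pics/s5.png

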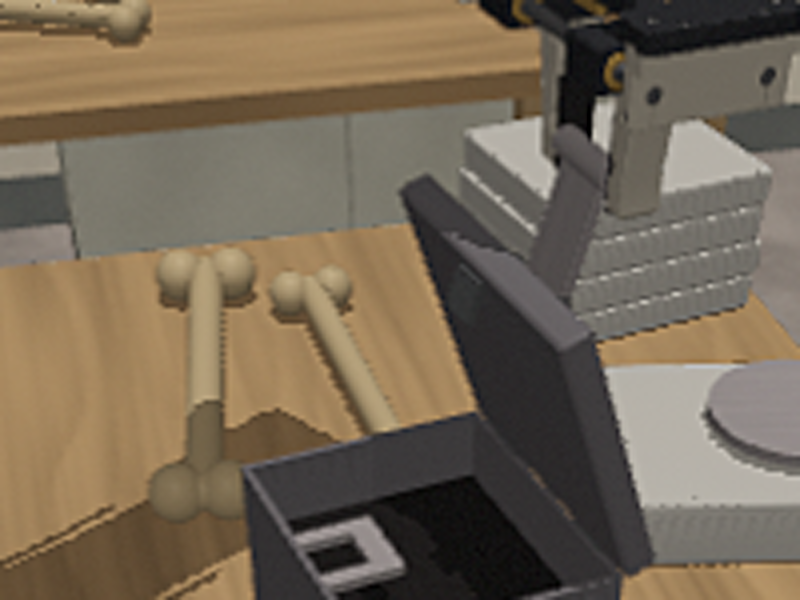

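View pics/t5.png

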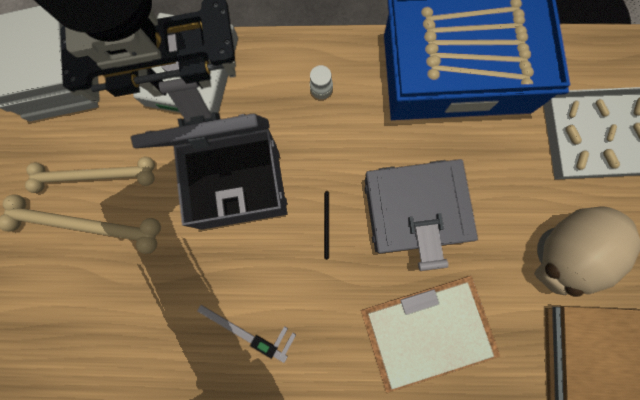

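The lid stands nearly upright (top view (195,130)). The bar position gives about 1.35 rad, and the low case is untouched. I release and then retreat upward.

Emit:
{"api": "carry_out", "payload": {
  "series": [
    [[0, 0, 0, 0, 0, 0], [0, 0, 0, 0, 0, 0], [0, 0, 0, 0, 0, 0], [0, 0, 0, 0, 0, 0], [0, 0, 0, 0, 0, 0], [0, 0, 0, 0, 0, 0], [0, 0, 0, 0, 0, 0], [0, 0, 0, 0, 0, 0]]
  ],
  "hand": -1
}}

```text
clock: 9.65
tool_pos: [0.6713, 0.1981, 0.268]
orientation: [39.8, 90.0, -130.2]
force: [-0.1, -0.2, 0.0]
opening: 0.0877
```

Emit:
{"api": "carry_out", "payload": {
  "series": [
    [[-10, 0, 0, 0, 0, 0], [-25, 0, 0, 0, 0, 0], [-45, 0, 0, 0, 0, 0], [-65, 0, 0, 0, 0, 0], [-85, 0, 0, 0, 0, 0], [-100, 0, 0, 0, 0, 0], [-100, 0, 0, 0, 0, 0], [-100, 0, 0, 0, 0, 0], [-100, 0, 0, 0, 0, 0]]
  ]
}}

```text
clock: 10.78
tool_pos: [0.671, 0.1981, 0.367]
orientation: [14.4, 89.9, -155.5]
force: [-0.1, -0.0, -1.2]
opening: 0.0875
```

Run:
```python
from h import *
s=snapshot("side");cv2.imwrite("pics/s6.png",s["color"][:,:,::-1])
s=snapshot("top");cv2.imwrite("pics/t6.png",s["color"][:,:,::-1])
o=get_obs();print(o["clock"],o["tool_pos"],o["opening"],o["force"],o["moment"],o["qvel"].round(2))
```

```text
10.875 [0.67112645 0.19805839 0.36732377] 0.0879597492806991 [ 0.38752539  0.42130106 -0.47500473] [-0.0578935  -0.04440197  0.01184474] [-0.01 -0.16  0.24  0.03 -0.08  0.01]
```

View pics/s6.png

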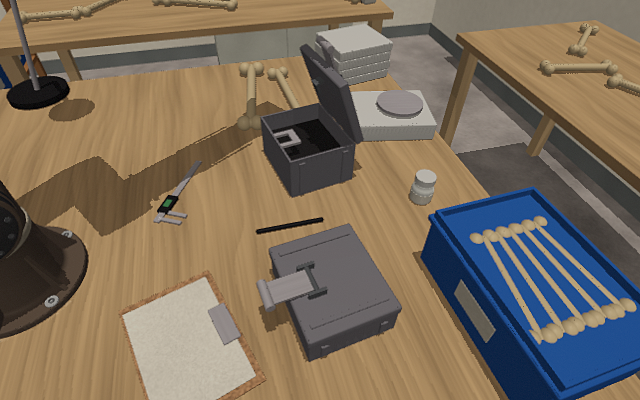

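View pics/t6.png

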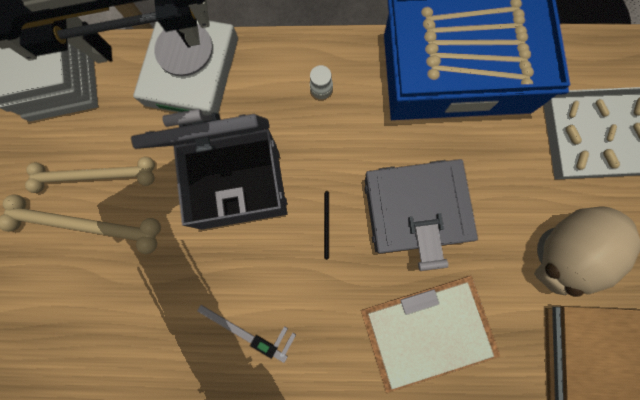

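The lid stays up on its own: side view from (355,140) up to (305,45), arm clear. One quick numeric check of the angle.

Run:
```python
from h import *
T=snapshot("top");S=snapshot("side")
t=T["color"];s=S["color"]
a=cv2.resize(t[95:165,120:290],None,fx=4,fy=4);b=cv2.resize(s[35:150,290:370],None,fx=5,fy=5)
cv2.imwrite("pics/t7.png",a[:,:,::-1]);cv2.imwrite("pics/s7.png",b[:,:,::-1])
```

```text
(no output)
```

View pics/t7.png

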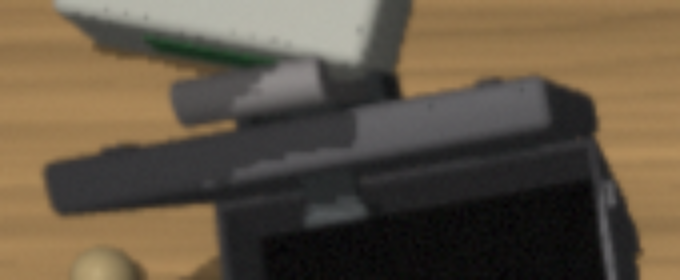

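View pics/s7.png

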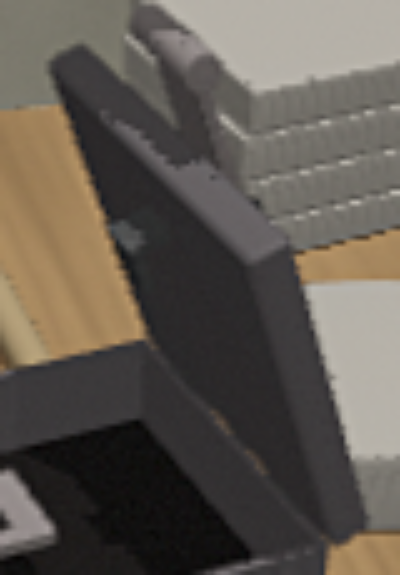

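Run:
```python
from h import *
T=snapshot("top");S=snapshot("side")
t=lambda x,y:((x+.5)/4-.5+120,(y+.5)/4-.5+95); s=lambda x,y:((x+.5)/5-.5+290,(y+.5)/5-.5+35)
X=np.array([np.cos(np.radians(10)),np.sin(np.radians(10)),0]);h=np.array([.6519,.1946,.1])
for n,a,b,l0 in [("inner -y",(548,130),(250,264),(-153,0)),("outer -y",(548,80),(289,242),(-153,20)),("inner +y",(60,213),(52,68),(-153,0))]:
    p,e=tri(T,t(*a),S,s(*b)); r=p-h; u=np.array([r@X,r[2]])
    ang=np.arctan2(l0[1],l0[0])-np.arctan2(u[1],u[0])
    print(n,p.round(4),e.round(4),"lid angle",(ang%(2*np.pi)).round(2),np.linalg.norm(u).round(4))
```

```text
inner -y [0.6198 0.0967 0.2422] 0.0033 lid angle 1.24 0.1503
outer -y [0.6347 0.0957 0.2498] 0.0015 lid angle 1.22 0.1537
inner +y [0.5892 0.2747 0.2418] 0.0016 lid angle 1.25 0.1496
```

Lid angle measures 1.22–1.25 rad, above the 1.05 needed, at rest with the arm clear. Handing in.

```bash
python3 -c "
from plant import *
print(close_job())"
```

```text
the job is handed in; nothing more can be done
None
```

The taller case (the left one, +y) is open and its lid stands by itself. I gripped the paddle bar by both ends and lifted it to about 0.45 rad with the lid still down. I then swung the lid up along its arc, let go, and backed the gripper straight up 100 mm. I handed the job in at about 11 s of the 35 s allowed.

- **Lid angle:** triangulating the lid's corners from the side and top cameras after release gave 1.22 to 1.25 rad (about 71°), above the 1.05 rad needed.
- **Disagreement:** I aimed for 1.35 rad, and the gripper position fitted that, but the cameras read about 0.1 rad less. I did not find the cause.
- **Lower case:** it looked untouched and shut in the last pictures; I did not measure its lid.
- **Contact:** the tool force was close to zero, and the pictures showed the gripper clear of everything.
- **Not measured directly:** I set the paddle angle by how far the gripper moved, and checked only by picture that the paddle was raised. That the lid then rose shows the pawl was clear.

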